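Slip-angle test of a hardwood pad

TASK

Test the grip of the dark hardwood pad on the tilt tester: slowly tilt the white board until the pad slips of its own accord, stop tilting the moment it goes, and leave the board standing at that angle. Then note the angle by gently pushing the yellow-topped gauge plunger down until its foot just rests on the steel pin at the side of the board, without pressing the board back. Do not touch the pad or disturb the things around.

Things in the scene. Friction and masses are not known exactly. Their poses are not given: they have to be found in the camera images.
- hinge (a point): Tilt tester, standing on the table: grey base plate and two cheeks that carry a white board on a stiff hinge, 95 mm above the table. This point is the middle of the hinge axis, fixed. Its x axis points level along the tester from the red lever pad towards the far end of the white board, y along the hinge axis to the left, away from the gauge, which stands to the right, z up.
- board (a joint): Tilt of the white board (rad): 0 level, grows as its far end rises, stop at 0.75. Pressing the red lever pad down raises the board. The hinge is stiff (about 1.2 N m: some 10 N on the lever pad moves it) and it stays wherever it is left. The board's centre of mass is near the hinge.
- press_pad (a point): Middle of the top face of the red lever pad (50 x 54 x 14 mm) on the short arm of the board, 125 mm from the hinge axis on the side opposite to the white board; with the board level this face is 12 mm above the hinge axis. It swings down as the board rises: press it from above with closed fingertips. It clears the table through the whole travel that is needed.
- slope (a point): Point fixed to the tilting board, directly over the hinge axis and 12 mm from it (at the lower end of the board's top face); its x axis runs up the board's slope, z square to the board. The white board (124 mm wide) goes 210 mm up from here; a wooden lip (its face 7 mm up the slope from this point, 14 mm high) stops the pad at the lower end.
- pad_centre (a point): Centre of the dark hardwood pad (58 mm along the slope, 92 mm across, 13 mm thick) lying loose on the upper end of the white board below a black start line; its centre starts about 166 mm up the slope from slope. It slips at a tilt that differs from time to time, between about 0.25 and 0.6 rad, and then slides down by itself to the lip.
- pin (a point): Centre line of the steel pin (8 mm thick, radius 4 mm) that sticks out to the right of the board under the gauge plunger, 70 mm up the slope from the hinge axis; it rises with the board.
- foot (a point): Middle of the flat underside of the plunger's foot (30 x 26 mm), over the pin. When the foot rests on the pin it stands 4 mm above the pin's centre line. Axes parallel to those of hinge.
- knob_top (a point): Middle of the top of the yellow knob (36 mm across, 12 mm high) on the plunger, 84 mm above the foot's underside. It stands free above the gauge column: push it straight down with closed fingertips.
- plunger (a joint): Travel of the gauge plunger (m), grows downward. It slides stiffly in its sleeve (about 3 N) and stays where it is left; it needs to go 10 to 50 mm. More than about 15 N between foot and pin would press the board back.
- glass_dish: Bystander: clear glass dish, 90 mm across, 62 mm high; origin under its centre.
- petri_dish: Bystander: small petri dish with white beads, 60 mm across, 14 mm high; origin under its centre.
- shell: Bystander: pale oyster shell, 91 x 96 x 15 mm; origin under its centre.
- glass_plate: Bystander: small glass cutting plate, 50 x 75 x 8 mm; origin under its centre.
- tweezers: Bystander: steel tweezers, 138 mm long, lying flat; origin under their centre.
There are look-alikes about, which are no part of the job. What is shaped like the part that bears pad_centre but purple is not meant.

How it is judged:
On the way, in this order (a step that is already met when the one before it is completed fails the run):
1. the pad has slipped down the tilted board to its lower end and the board stands still (x of pad_centre in the frame of slope below 0.06 m and value of joint board above 0.2 rad and velocity of joint board below 0.02 rad/s), for 0.2 s.
2. the plunger's foot touches the pin (contact force between plunger and board above 0.3 N), for 0.05 s.
At the end, for the whole second after the job is handed in: The board stands still at the tilt where the pad slipped (more than 0.2 rad), the pad lies at rest against the lower lip (its centre less than 60 mm up the slope), and the plunger's foot rests on the pin (gap under 1.5 mm) (value of joint board above 0.2 rad and x of pad_centre in the frame of slope below 0.06 m and z of pin in the frame of foot between -0.0055 and -0.002 m and linear speed of pad below 0.01 m/s and not (velocity of joint board above 0.02 rad/s) and not (velocity of joint board below -0.02 rad/s)); the robot touches nothing.
It fails at once if the board is tilted fast (over 0.25 rad/s) (velocity of joint board above 0.25 rad/s).
It fails at once if once the pad has slid some 55 mm, the board is still raised (over 0.03 rad/s) or lowered again (over 0.05 rad/s) ((x of pad_centre in the frame of slope below 0.11 m and velocity of joint board above 0.03 rad/s) or (x of pad_centre in the frame of slope below 0.11 m and velocity of joint board below -0.05 rad/s)).
It fails at once if the foot is pressed on the pin with more than 15 N, or the robot presses the board with more than 25 N (contact force between plunger and board above 15 N or contact force between the arm and board above 25 N).
It fails at once if the robot touches the pad (contact force between the arm and pad above 0.2 N).
It fails at once if a bystander is moved by more than 30 mm (distance of any of glass_dish, petri_dish, shell, glass_plate, tweezers from where it was at the start of the episode above 0.03 m).
It also fails if it takes over 64 s, if anything falls off the work surface, if the arm or the gripper's body presses on something with over 40 N, if the wrist force passes 120 N, or if a joint passes its speed limit or range.

ROBOT

A 6-joint arm with a two-finger parallel gripper is mounted at the origin on a cart in front of the work surface, level with it; the furniture and walls round the work are solid. World frame = base frame: x ahead of the robot, y to its left, z up, the work surface at z = 0. Lengths are in m, angles in rad, forces in N, time in s.
With the tool pointing down it reaches from about 0.3 to 0.875 m from the base axis. Payload 6.4 kg.
Tool frame: the origin (TCP) lies on the centre line of the jaws, within the pads' length; the fingertips stand 14 mm ahead of it and the grasp point (between the pads) lies 5 mm behind it; z points along the fingers, y is the direction in which the jaws open and shut (so a half turn about z gives the same grasp; the last joint's range is limited). The gripper opens to 85 mm and grips with 20 to 120 N. Pads are 22 mm wide; open, the fingers measure 114 mm over their backs; the gripper's body (76 mm by 85 mm) begins 54 mm behind the grasp point. The pads swing forward as they close: fully open they stand 13 mm farther back than shut.
Start: joints at [1.136, 0.181, 1.607, -0, 1.354, -0.206], TCP at [0.13, 0.56, 0.245] pointing down, gripper open.
Joint ranges: [-2.99, 2.99], [-0.89, 2.07], [0.3, 2.58], [-1.14, 4.28], [0, 2.63], [-3.12, 3.12]. Speed limits (rad/s): [2.57, 2.57, 3.01, 3.14, 3.14, 3.14].

INTERFACE

Orientations are given as a unit quaternion [w, x, y, z].
In Python, from bench import * gives the robot as it stands.
- The arm moves only by the tool servo_tool, never from a script. Its argument "plan" is a list that holds one entry, the list of rows, each a list of 5 numbers: the shift along the world's x, y, z in m, then the turn about the world's z in rad, then the gripper command: -1 is shut, 1 is fully open, values between are in proportion. In form: [[[tx, ty, tz, roll, claw], ...]]. A call has 1 to 8 rows; each row shifts and turns the commanded pose from where the row before left it; what a row does not reach is not made up. A row lasts 1/10 s, in which the tool goes at most 50 mm and 8.59 degrees, less where a joint would pass 70% of its speed; a pose out of reach is approached as far as the arm can. A call with a gripper value outside its range is refused whole. The fingers move at their own pace and stop on an object; the grip force is fixed at half the most. Time passes only in rows, so rows that do not move let the fingers close. It gives the time, the measured TCP pose, the force and the opening at its end, in the units of the state.
- get_obs(): the state, without advancing time (a new reading comes with each control period).
- camera(name): name is "side" or "top"; returns a dict with "img" (420x560x3 uint8, blue, green, red), "camera_matrix" (3x3 intrinsics, pixels), "rvec" (rotation vector, rad) and "tvec" (3), from world to camera coordinates, as OpenCV has them. Camera axes: x right, y down, z forward; pixel columns grow to the right and rows downward; lengths in m; the calibration is good to about 2 mm. A picture is of the moment at which its call begins. There is no depth.
- hand_in(): hands the job in, once; it reports no verdict.
Trained networks look in a picture, given as the dict that the camera call returned (one of the last four; its "shot" number tells which), for a name from the list of things; names that differ only in an ending like _2 or _b are one class to them, and where a whole thing is asked for, a point or a joint stands for the part that bears it (a point fixed in the world has none). Each returns a list of dicts, best first, with "conf" (0 to 1); they miss things now and then, are a little off and sometimes report something else, mostly with a low value. They report only what shows in the picture. A call takes as long as a camera call. They do not tell look-alikes from the thing itself.
- trace(picture, thing): "mask" (420x560 bool, what is visible of it) and "rect" ([left, top, right, bottom] as shares, 0 to 1, of the picture: columns of its width, rows of its height, round what is visible of it).
- pinpoint(picture, thing): "centre" ([row, column] as shares, 0 to 1, of the picture: columns of its width, rows of its height: a listed point, or the origin of a listed thing).
The state is a dict: "time_s": time; "q": joint angles; "dq": joint speeds; "joint_efforts": joint torques, N m; "eef_pos": TCP position; "eef_rot": TCP orientation; "wrist_force": force on the tool from outside, world axes, zero at the start; "torque": the same for the moment, N m; "opening": opening from 0.0 (shut) to 1.0 (fully open).
Only numpy, scipy, OpenCV 4.12 (cv2) and the standard library are available. Lean on these libraries where they do the work, as an engineer would, in place of code of your own. Each camera call takes 0.05 s, during which the arm holds its last target.

## Working session

There is one attempt and no reset: what is moved stays moved. The work goes in short steps, Python scripts to look and compute and a tool call to move; the robot and the scene stay as the last step left them, time stands still between calls to the robot, and variables do not carry over. Pictures are saved under pics/ and viewed, and the job is handed in when it is done.

Besides the shell and the picture viewer there is one more tool, called after "Emit:" in YAML: its name, and indented under it one key for each argument. servo_tool: Moves the arm, as the interface text tells. Its arguments: {"type":"object","properties":{"plan":{"type":"array"}},"required":["plan"]}

```bash
mkdir -p pics; ls; python3 - <<'E'
from bench import *
import cv2
s=get_obs();print(s)
for n in("side","top"):
    p=camera(n);cv2.imwrite(f"pics/{n}0.png",p["img"]);print(n,p["camera_matrix"].tolist(),p["rvec"],p["tvec"])
    for t in("hinge","press_pad","slope","pad_centre","pin","foot","knob_top","glass_dish","petri_dish","shell","glass_plate","tweezers"):
        try:print(t,[(round(d["conf"],2),round(d["centre"][1]*560),round(d["centre"][0]*420)) for d in pinpoint(p,t)[:3]])
        except Exception as e:print(t,e)
E
```

```text
pics
{'time_s': 0.0, 'q': array([ 1.13569495e+00,  1.81574559e-01,  1.60798471e+00, -2.09750598e-05,
        1.35379428e+00, -2.06296984e-01]), 'dq': array([-1.22133668e-03, -1.37092128e-03, -5.60465450e-06, -1.32432038e-03,
       -8.66520446e-04, -4.91454663e-04]), 'joint_efforts': array([-1.21075745e-04, -4.44880021e+01, -3.51331830e+01, -2.36599080e-04,
        9.11067822e-03,  1.81484796e-05]), 'eef_pos': array([0.13018161, 0.55953662, 0.24437654]), 'eef_rot': array([-2.67825857e-04,  1.14150518e-01,  9.93463076e-01, -8.38785187e-04]), 'wrist_force': array([-0.43595353,  0.19244313, -0.76455919]), 'torque': array([-0.02705709, -0.01535896,  0.03668222]), 'opening': 0.9948763331474568}
side [[398.079909911663, 0.0, 275.1879544216062], [0.0, 398.079909911663, 215.69517658120543], [0.0, 0.0, 1.0]] [ 0.77834774 -2.50970049  1.19715811] [0.47032099 0.37733977 0.75035258]
hinge [(0.68, 284, 255), (0.38, 219, 357)]
press_pad [(0.82, 332, 270)]
slope [(0.67, 284, 248), (0.67, 277, 172), (0.37, 280, 220)]
pad_centre [(0.68, 314, 348), (0.65, 223, 226)]
pin [(0.71, 283, 250), (0.57, 280, 222)]
foot [(0.78, 276, 205)]
knob_top [(0.48, 277, 175)]
glass_dish [(0.9, 255, 391)]
petri_dish [(0.58, 220, 357)]
shell [(0.67, 358, 218), (0.31, 353, 269)]
glass_plate [(0.95, 350, 271)]
tweezers [(0.35, 278, 222)]
top [[408.9414764374347, 0.0, 277.656059184733], [0.0, 408.9414764374347, 215.50062037611428], [0.0, 0.0, 1.0]] [ 2.2003528  -2.14332231  0.15233797] [-0.092777    0.59144045  1.26868314]
hinge [(0.85, 257, 221)]
press_pad [(0.83, 263, 268), (0.4, 292, 190)]
slope [(0.82, 262, 222)]
pad_centre [(0.84, 256, 169), (0.57, 218, 272)]
pin [(0.87, 292, 199)]
foot [(0.68, 180, 228), (0.62, 295, 194)]
knob_top [(0.47, 291, 191)]
glass_dish [(0.96, 175, 259)]
petri_dish [(0.18, 290, 190)]
shell [(0.63, 366, 245)]
glass_plate []
tweezers [(0.38, 337, 276)]
```

View pics/side0.png

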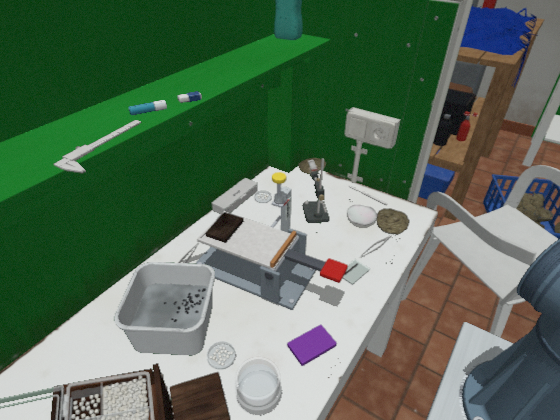

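View pics/top0.png

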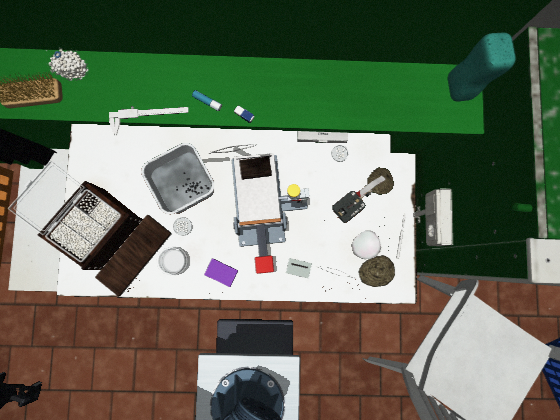

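```bash
python3 - <<'E'
import cv2,numpy as np
a=cv2.imread("pics/side0.png")[140:400,180:380];b=cv2.imread("pics/top0.png")[130:300,150:390]
a=cv2.resize(a,None,fx=2.3,fy=2.3,interpolation=3);cv2.imwrite("pics/side0c.png",a)
cv2.imwrite("pics/top0c.png",cv2.resize(b,None,fx=3.3,fy=3.3,interpolation=3))
E
```

```text
(no output)
```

View pics/side0c.png

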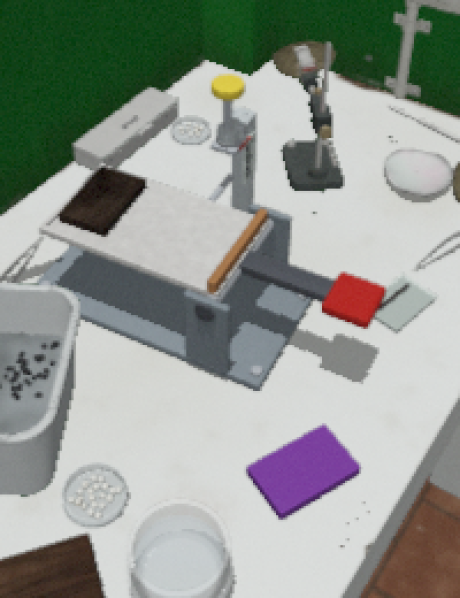

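View pics/top0c.png

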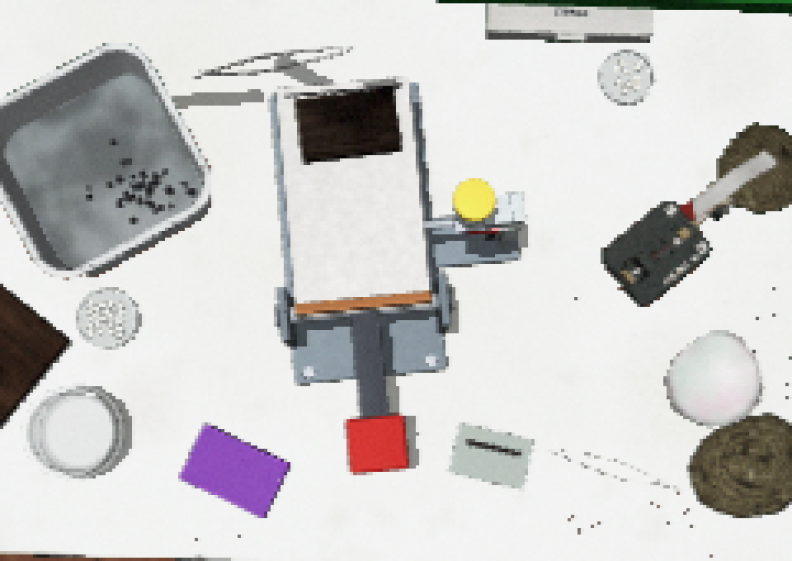

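The top view shows the tester with the dark pad at (256,167) on the white board, the red lever pad at (264,264), and the yellow knob at (294,190). There are two candidates for the pad: the dark one on the board at (256,167), and a purple block on the table at (218,272). I choose the dark one, and the crop confirms it. Next I measure.

```bash
cat > h.py <<'E'
from bench import *
import cv2,numpy as np
def cam(p):
    R=cv2.Rodrigues(np.array(p["rvec"]))[0];t=np.array(p["tvec"]).reshape(3);K=np.array(p["camera_matrix"]);return K,R,t
def ray(p,u,v):
    K,R,t=cam(p);d=R.T@np.linalg.inv(K)@np.array([u,v,1.]);return -R.T@t,d/np.linalg.norm(d)
def atz(p,u,v,z):
    c,d=ray(p,u,v);return c+d*(z-c[2])/d[2]
def tri(p1,a,p2,b):
    c,d=ray(p1,*a);e,f=ray(p2,*b)
    s=np.linalg.lstsq(np.c_[d,-f],e-c,rcond=None)[0];x,y=c+d*s[0],e+f*s[1]
    return (x+y)/2,np.linalg.norm(x-y)
def proj(p,X):
    K,R,t=cam(p);return cv2.projectPoints(np.array(X,float).reshape(-1,3),R,t,K,None)[0].reshape(-1,2)
def blob(p,lo,hi,roi):
    hsv=cv2.cvtColor(p["img"],cv2.COLOR_BGR2HSV);m=cv2.inRange(hsv,np.array(lo),np.array(hi));z=np.zeros_like(m);l,t,r,b=roi;z[t:b,l:r]=m[t:b,l:r];return z
def cen(m):
    y,x=np.nonzero(m);return x.mean(),y.mean(),x.min(),x.max(),y.min(),y.max(),len(x)
E
python3 - <<'E'
from h import *
s=camera("side");t=camera("top")
rt=blob(t,(0,150,80),(8,255,255),(240,245,290,290));rs=blob(s,(0,150,80),(8,255,255),(310,250,360,290))
yt=blob(t,(22,150,80),(35,255,255),(270,170,320,210));ys=blob(s,(22,150,80),(35,255,255),(260,160,300,190))
for m in(rt,rs,yt,ys):print(np.round(cen(m),1))
print("red",tri(t,cen(rt)[:2],s,cen(rs)[:2]),atz(t,*cen(rt)[:2],.107),atz(s,*cen(rs)[:2],.107))
print("yel",tri(t,cen(yt)[:2],s,cen(ys)[:2]))
for n,z in(("hinge",.095),("slope",.107),("press_pad",.107),("pad_centre",.1135),("pin",.095)):
    for p in(t,s):
        for d in pinpoint(p,n)[:2]:
            u,v=d["centre"][1]*560,d["centre"][0]*420;print(n,round(d["conf"],2),round(u,1),round(v,1),np.round(atz(p,u,v,z),3))
k=cv2.minAreaRect(np.argwhere(rt)[:,::-1].astype(np.float32));print(k)
E
```

```text
[264.  264.1 255.  273.  256.  272.  275. ]
[333.2 269.9 320.  346.  259.  281.  401. ]
[293.8 190.  288.  299.  184.  196.  100. ]
[278.6 177.6 272.  285.  173.  182.  110. ]
red (array([ 0.43819661, -0.03899976,  0.09988407]), np.float64(0.0016970092292070264)) [ 0.4389947  -0.03873643  0.107     ] [ 0.43480304 -0.03300055  0.107     ]
yel (array([ 0.64089301, -0.11546478,  0.23267308]), np.float64(0.0017334527791260821))
hinge 0.75 291.1 195.3 [ 0.65  -0.116  0.095]
hinge 0.63 258.4 224.6 [ 0.557 -0.018  0.095]
hinge 0.91 282.4 256.3 [ 0.559 -0.015  0.095]
slope 0.82 261.2 222.1 [ 0.564 -0.027  0.107]
slope 0.84 283.6 251.4 [ 0.56  -0.019  0.107]
press_pad 0.77 262.4 263.1 [ 0.442 -0.034  0.107]
press_pad 0.66 335.1 275.4 [ 0.411 -0.251  0.107]
press_pad 0.61 331.6 269.6 [ 0.438 -0.032  0.107]
pad_centre 0.95 219.7 272.0 [0.413 0.091 0.113]
pad_centre 0.58 255.2 170.2 [ 0.721 -0.004  0.113]
pad_centre 0.81 314.4 346.8 [0.37  0.164 0.114]
pad_centre 0.56 225.6 226.2 [ 0.726 -0.007  0.114]
pin 0.97 293.9 198.9 [ 0.639 -0.124  0.095]
pin 0.64 280.1 220.4 [ 0.638 -0.122  0.095]
((264.0082092285156, 264.0902099609375), (16.1153621673584, 17.020719528198242), 84.80557250976562)
```

Emit:
servo_tool:
  plan:
    - [[0.02,-0.04,0,0.11,-1],[0.02,-0.04,0,0.11,-1],[0.02,-0.04,0,0.11,-1],[0.02,-0.04,0,0,-1],[0.02,-0.04,0,0,-1],[0.02,-0.04,0,0,-1],[0.02,-0.04,0,0,-1],[0.02,-0.04,0,0,-1]]

```text
time_s: 2.7
eef_pos: [0.2908, 0.2385, 0.2456]
eef_rot: [0.001, -0.051, 0.999, 0.0]
wrist_force: [1.9, 0.0, 0.5]
opening: 0.001
```

Emit:
servo_tool:
  plan:
    - [[0.02,-0.04,0,0,-1],[0.02,-0.04,0,0,-1],[0.02,-0.04,0,0,-1],[0.02,-0.04,0,0,-1],[0.02,-0.04,0,0,-1],[0.02,-0.04,0,0,-1],[0.02,-0.03,0,0,-1],[0,0,0,0,-1]]

```text
time_s: 3.5
eef_pos: [0.4322, -0.0335, 0.2456]
eef_rot: [0.001, -0.048, 0.999, -0.001]
wrist_force: [-0.7, -0.6, 1.0]
opening: -0.004
```

```bash
python3 - <<'E'
from h import *
s=camera("side");t=camera("top");cv2.imwrite("pics/t1.png",np.hstack([s["img"][100:400,150:450],t["img"][100:400,130:430]]))
o=get_obs();print(o["eef_pos"],o["eef_rot"],o["wrist_force"],o["opening"],o["time_s"])
E
```

```text
[ 0.43026538 -0.03034656  0.24504937] [-4.39231858e-04 -4.96768431e-02  9.98765195e-01  3.20396290e-04] [-1.3193086   0.03050962  0.23509187] -0.0024094549071270992 3.6
```

View pics/t1.png

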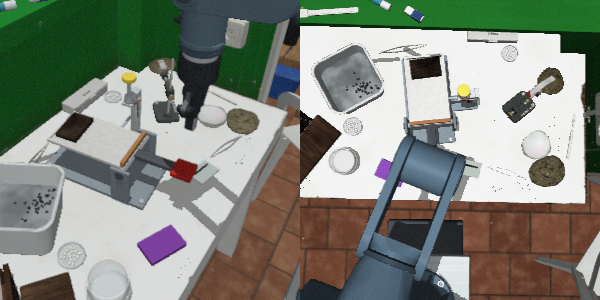

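The arm is over the red pad, and both cameras can see the dark pad (top crop 425,67). Now I descend.

Emit:
servo_tool:
  plan:
    - [[0.005,-0.003,-0.02,0,-1],[0.005,-0.003,-0.025,0,-1],[0,0,-0.025,0,-1],[0,0,-0.02,0,-1],[0,0,-0.014,0,-1],[0,0,-0.008,0,-1],[0,0,0,0,-1]]

```text
time_s: 4.3
eef_pos: [0.4394, -0.0347, 0.1325]
eef_rot: [-0.001, -0.051, 0.999, 0.0]
wrist_force: [0.3, -0.8, 0.8]
opening: -0.001
```

Emit:
servo_tool:
  plan:
    - [[0,0,-0.0015,0,-1],[0,0,-0.0015,0,-1],[0,0,-0.0015,0,-1],[0,0,-0.0015,0,-1],[0,0,-0.0015,0,-1]]

```text
time_s: 4.8
eef_pos: [0.4405, -0.036, 0.1259]
eef_rot: [0.0, -0.051, 0.999, -0.0]
wrist_force: [-0.3, 0.2, -0.5]
opening: -0.0
```

Emit:
servo_tool:
  plan:
    - [[0,0,-0.0015,0,-1],[0,0,-0.0015,0,-1],[0,0,-0.0015,0,-1],[0,0,-0.0015,0,-1],[0,0,-0.0015,0,-1]]

```text
time_s: 5.3
eef_pos: [0.4403, -0.036, 0.119]
eef_rot: [-0.0, -0.051, 0.999, -0.0]
wrist_force: [-4.7, 0.0, 12.8]
opening: 0.001
```

Emit:
servo_tool:
  plan:
    - [[0.0002,0,-0.0013,0,-1],[0.0002,0,-0.0013,0,-1],[0.0002,0,-0.0013,0,-1],[0.0002,0,-0.0013,0,-1],[0.0002,0,-0.0013,0,-1],[0.0002,0,-0.0013,0,-1],[0.0002,0,-0.0013,0,-1],[0.0002,0,-0.0013,0,-1]]

```text
time_s: 6.1
eef_pos: [0.4401, -0.036, 0.1079]
eef_rot: [-0.002, -0.051, 0.999, 0.0]
wrist_force: [-10.8, -1.6, 11.5]
opening: -0.0
```

```bash
cat > look.py <<'E'
from h import *
import sys
t=camera("top")
hsv=cv2.cvtColor(t["img"],cv2.COLOR_BGR2HSV)
m=np.zeros((420,560),np.uint8);roi=hsv[146:232,232:282];m[146:232,232:282]=((roi[...,2]<70)*255)
# pad: biggest dark component
n,l,st,c=cv2.connectedComponentsWithStats(m)
i=1+st[1:,4].argmax();print("pad",np.round(c[i],1),st[i].tolist(), get_obs()["time_s"])
cv2.imwrite("pics/%s.png"%sys.argv[1],cv2.resize(t["img"][130:290,180:360],None,fx=3,fy=3))
E
python3 look.py l1
```

```text
pad [255.4 167.1] [240, 155, 32, 24, 599] 6.15
```

View pics/l1.png

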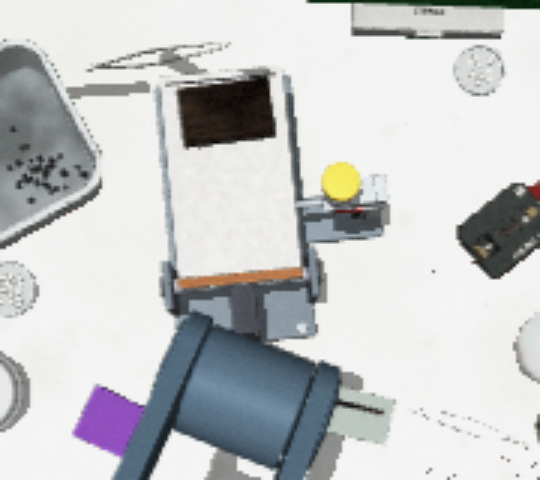

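The pad has not moved, it is still at (255,167). The sideways force comes from my x shift, so I drop that.

Emit:
servo_tool:
  plan:
    - [[-0.0004,0,-0.0013,0,-1],[-0.0003,0,-0.0013,0,-1],[-0.0002,0,-0.0013,0,-1],[0,0,-0.0013,0,-1],[0,0,-0.0012,0,-1],[0,0,-0.001,0,-1],[0,0,-0.0006,0,-1],[0,0,-0.0003,0,-1]]

```text
time_s: 6.95
eef_pos: [0.4403, -0.036, 0.1]
eef_rot: [-0.001, -0.051, 0.999, -0.0]
wrist_force: [-6.8, -0.6, 9.3]
opening: -0.001
```

```bash
python3 look.py l2
```

```text
pad [255.3 167.2] [239, 154, 33, 25, 608] 7.0
```

Emit:
servo_tool:
  plan:
    - [[0,0,-0.0006,0,-1],[0,0,-0.0006,0,-1],[0,0,-0.0006,0,-1],[0,0,-0.0006,0,-1],[0,0,-0.0006,0,-1],[0,0,-0.0004,0,-1],[0,0,-0.0003,0,-1],[0,0,-0.0003,0,-1]]

```text
time_s: 7.8
eef_pos: [0.4406, -0.036, 0.0961]
eef_rot: [-0.001, -0.051, 0.999, 0.0]
wrist_force: [-6.0, -0.2, 10.3]
opening: -0.002
```

```bash
python3 look.py l3
```

```text
pad [255.2 167.4] [239, 155, 33, 25, 607] 7.85
```

Emit:
servo_tool:
  plan:
    - [[0,0,-0.0003,0,-1],[0,0,-0.0003,0,-1],[0,0,-0.0003,0,-1],[0,0,-0.0003,0,-1],[0,0,-0.0003,0,-1],[0,0,-0.0003,0,-1],[0,0,-0.0003,0,-1],[0,0,-0.0003,0,-1]]

```text
time_s: 8.65
eef_pos: [0.4408, -0.036, 0.0938]
eef_rot: [-0.0, -0.051, 0.999, -0.0]
wrist_force: [-5.6, 1.5, 9.8]
opening: 0.001
```

```bash
python3 look.py l4
```

```text
pad [255.1 167.6] [239, 156, 33, 24, 608] 8.7
```

Emit:
servo_tool:
  plan:
    - [[0,0,-0.0003,0,-1],[0,0,-0.0003,0,-1],[0,0,-0.0003,0,-1],[0,0,-0.0003,0,-1],[0,0,-0.0003,0,-1],[0,0,-0.0003,0,-1],[0,0,-0.0003,0,-1],[0,0,-0.0003,0,-1]]

```text
time_s: 9.5
eef_pos: [0.4411, -0.036, 0.0915]
eef_rot: [-0.0, -0.051, 0.999, -0.0]
wrist_force: [-4.1, 0.6, 10.2]
opening: -0.002
```

```bash
python3 look.py l5
```

```text
pad [255.1 167.8] [239, 157, 33, 23, 614] 9.55
```

Emit:
servo_tool:
  plan:
    - [[0,0,-0.0003,0,-1],[0,0,-0.0003,0,-1],[0,0,-0.0003,0,-1],[0,0,-0.0003,0,-1],[0,0,-0.0003,0,-1],[0,0,-0.0003,0,-1],[0,0,-0.0003,0,-1],[0,0,-0.0003,0,-1]]

```text
time_s: 10.35
eef_pos: [0.4415, -0.0359, 0.0892]
eef_rot: [0.0, -0.051, 0.999, 0.0]
wrist_force: [-3.2, 1.6, 9.8]
opening: -0.001
```

```bash
python3 look.py l6
```

```text
pad [255.2 167.9] [239, 157, 33, 23, 620] 10.4
```

Emit:
servo_tool:
  plan:
    - [[0.0001,0,-0.0003,0,-1],[0.0001,0,-0.0003,0,-1],[0.0001,0,-0.0003,0,-1],[0.0001,0,-0.0003,0,-1],[0.0001,0,-0.0003,0,-1],[0.0001,0,-0.0003,0,-1],[0.0001,0,-0.0003,0,-1],[0.0001,0,-0.0003,0,-1]]

```text
time_s: 11.2
eef_pos: [0.4419, -0.0359, 0.0867]
eef_rot: [-0.0, -0.051, 0.999, 0.0]
wrist_force: [-3.6, 2.1, 10.2]
opening: -0.001
```

```bash
python3 look.py l7
```

```text
pad [255.2 168.1] [239, 157, 33, 24, 625] 11.25
```

Emit:
servo_tool:
  plan:
    - [[0.0001,0,-0.0003,0,-1],[0.0001,0,-0.0003,0,-1],[0.0001,0,-0.0003,0,-1],[0.0001,0,-0.0003,0,-1],[0.0001,0,-0.0003,0,-1],[0.0001,0,-0.0003,0,-1],[0.0001,0,-0.0003,0,-1],[0.0001,0,-0.0003,0,-1]]

```text
time_s: 12.05
eef_pos: [0.4425, -0.0358, 0.0842]
eef_rot: [-0.0, -0.051, 0.999, 0.0]
wrist_force: [-4.6, 0.6, 9.9]
opening: 0.0
```

```bash
python3 look.py l8
```

```text
pad [255.2 168.4] [239, 157, 33, 24, 631] 12.1
```

Emit:
servo_tool:
  plan:
    - [[0.0001,0,-0.0003,0,-1],[0.0001,0,-0.0003,0,-1],[0.0001,0,-0.0003,0,-1],[0.0001,0,-0.0003,0,-1],[0.0001,0,-0.0003,0,-1],[0.0001,0,-0.0003,0,-1],[0.0001,0,-0.0003,0,-1],[0.0001,0,-0.0003,0,-1]]

```text
time_s: 12.9
eef_pos: [0.4431, -0.0357, 0.0817]
eef_rot: [-0.001, -0.051, 0.999, 0.0]
wrist_force: [-5.0, 2.7, 9.1]
opening: 0.0
```

```bash
python3 look.py l9
```

```text
pad [255.2 168.7] [239, 157, 33, 24, 635] 12.95
```

Emit:
servo_tool:
  plan:
    - [[0.0001,0,-0.0003,0,-1],[0.0001,0,-0.0003,0,-1],[0.0001,0,-0.0003,0,-1],[0.0001,0,-0.0003,0,-1],[0.0001,0,-0.0003,0,-1],[0.0001,0,-0.0003,0,-1],[0.0001,0,-0.0003,0,-1],[0.0001,0,-0.0003,0,-1]]

```text
time_s: 13.75
eef_pos: [0.4437, -0.0357, 0.0792]
eef_rot: [-0.001, -0.051, 0.999, 0.0]
wrist_force: [-6.0, 1.9, 9.5]
opening: -0.001
```

```bash
python3 look.py l10
```

```text
pad [255.2 169. ] [239, 158, 33, 24, 642] 13.8
```

Emit:
servo_tool:
  plan:
    - [[0.0001,0,-0.0003,0,-1],[0.0001,0,-0.0003,0,-1],[0.0001,0,-0.0003,0,-1],[0.0001,0,-0.0003,0,-1],[0.0001,0,-0.0003,0,-1],[0.0001,0,-0.0003,0,-1],[0.0001,0,-0.0003,0,-1],[0.0001,0,-0.0003,0,-1]]

```text
time_s: 14.6
eef_pos: [0.4444, -0.0356, 0.0767]
eef_rot: [-0.001, -0.051, 0.999, 0.0]
wrist_force: [-5.3, 2.0, 10.7]
opening: -0.002
```

```bash
python3 look.py l11
```

```text
pad [255.2 169.3] [239, 158, 33, 24, 644] 14.65
```

Emit:
servo_tool:
  plan:
    - [[0.0001,0,-0.0003,0,-1],[0.0001,0,-0.0003,0,-1],[0.0001,0,-0.0003,0,-1],[0.0001,0,-0.0003,0,-1],[0.0001,0,-0.0003,0,-1],[0.0001,0,-0.0003,0,-1],[0.0001,0,-0.0003,0,-1],[0.0001,0,-0.0003,0,-1]]

```text
time_s: 15.45
eef_pos: [0.4452, -0.0355, 0.0743]
eef_rot: [-0.001, -0.051, 0.999, 0.0]
wrist_force: [-4.6, 2.6, 10.2]
opening: -0.001
```

```bash
python3 look.py l12
```

```text
pad [255.3 169.7] [239, 158, 34, 24, 651] 15.5
```

Emit:
servo_tool:
  plan:
    - [[0.0001,0,-0.0003,0,-1],[0.0001,0,-0.0003,0,-1],[0.0001,0,-0.0003,0,-1],[0.0001,0,-0.0003,0,-1],[0.0001,0,-0.0003,0,-1],[0.0001,0,-0.0003,0,-1],[0.0001,0,-0.0003,0,-1],[0.0001,0,-0.0003,0,-1]]

```text
time_s: 16.3
eef_pos: [0.446, -0.0355, 0.0719]
eef_rot: [-0.001, -0.051, 0.999, 0.001]
wrist_force: [-4.2, 3.2, 10.1]
opening: -0.002
```

```bash
python3 look.py l13
```

```text
pad [255.3 170. ] [239, 158, 34, 25, 654] 16.35
```

Emit:
servo_tool:
  plan:
    - [[0.0001,0,-0.0003,0,-1],[0.0001,0,-0.0003,0,-1],[0.0001,0,-0.0003,0,-1],[0.0001,0,-0.0003,0,-1],[0.0001,0,-0.0003,0,-1],[0.0001,0,-0.0003,0,-1],[0.0001,0,-0.0003,0,-1],[0.0001,0,-0.0003,0,-1]]

```text
time_s: 17.15
eef_pos: [0.4468, -0.0354, 0.0695]
eef_rot: [-0.001, -0.051, 0.999, 0.001]
wrist_force: [-5.0, 2.8, 10.6]
opening: -0.003
```

```bash
python3 look.py l14
```

```text
pad [255.3 170.5] [239, 159, 34, 24, 658] 17.2
```

Emit:
servo_tool:
  plan:
    - [[0.0001,0,-0.0003,0,-1],[0.0001,0,-0.0003,0,-1],[0.0001,0,-0.0003,0,-1],[0.0001,0,-0.0003,0,-1],[0.0001,0,-0.0003,0,-1],[0.0001,0,-0.0003,0,-1],[0.0001,0,-0.0003,0,-1],[0.0001,0,-0.0003,0,-1]]

```text
time_s: 18.0
eef_pos: [0.4477, -0.0353, 0.0671]
eef_rot: [-0.001, -0.051, 0.999, 0.001]
wrist_force: [-4.6, 3.6, 9.4]
opening: -0.003
```

```bash
python3 look.py l15
```

```text
pad [255.4 170.9] [239, 159, 34, 24, 657] 18.05
```

Emit:
servo_tool:
  plan:
    - [[0.0001,0,-0.00027,0,-1],[0.0001,0,-0.00027,0,-1],[0.0001,0,-0.00027,0,-1],[0.0001,0,-0.00027,0,-1],[0.0001,0,-0.00027,0,-1],[0.0001,0,-0.00027,0,-1],[0.0001,0,-0.00027,0,-1],[0.0001,0,-0.00027,0,-1]]

```text
time_s: 18.85
eef_pos: [0.4485, -0.0352, 0.065]
eef_rot: [-0.001, -0.051, 0.999, 0.001]
wrist_force: [-4.0, 3.9, 10.2]
opening: -0.0
```

```bash
python3 look.py l16
```

```text
pad [255.4 171.4] [239, 160, 34, 24, 663] 18.9
```

Emit:
servo_tool:
  plan:
    - [[0.0001,0,-0.00027,0,-1],[0.0001,0,-0.00027,0,-1],[0.0001,0,-0.00027,0,-1],[0.0001,0,-0.00027,0,-1],[0.0001,0,-0.00027,0,-1],[0.0001,0,-0.00027,0,-1],[0.0001,0,-0.00027,0,-1],[0.0001,0,-0.00027,0,-1]]

```text
time_s: 19.7
eef_pos: [0.4494, -0.0351, 0.0628]
eef_rot: [-0.001, -0.051, 0.999, 0.001]
wrist_force: [-4.0, 5.4, 11.0]
opening: -0.003
```

```bash
python3 look.py l17
```

```text
pad [255.5 171.9] [239, 160, 34, 25, 663] 19.75
```

View pics/l17.png

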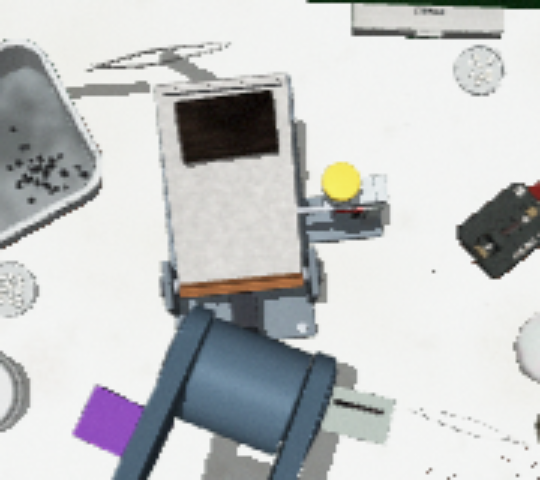

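The pad is still up at the start line (crop 228,125), so I continue.

Emit:
servo_tool:
  plan:
    - [[0.0001,0.0001,-0.00027,0,-1],[0.0001,0.0001,-0.00027,0,-1],[0.0001,0.0001,-0.00027,0,-1],[0.0001,0.0001,-0.00027,0,-1],[0.0001,0.0001,-0.00027,0,-1],[0.0001,0.0001,-0.00027,0,-1],[0.0001,0,-0.00027,0,-1],[0.0001,0,-0.00027,0,-1]]

```text
time_s: 20.55
eef_pos: [0.4504, -0.0349, 0.0607]
eef_rot: [-0.001, -0.051, 0.999, 0.0]
wrist_force: [-4.1, 3.0, 9.3]
opening: -0.002
```

```bash
python3 look.py l18
```

```text
pad [255.7 175.1] [239, 164, 34, 24, 657] 20.6
```

The pad jumped 3 px, so it is slipping. I stop here and hold.

Emit:
servo_tool:
  plan:
    - [[0,0,0,0,-1],[0,0,0,0,-1],[0,0,0,0,-1],[0,0,0,0,-1],[0,0,0,0,-1],[0,0,0,0,-1]]

```text
time_s: 21.2
eef_pos: [0.4504, -0.0349, 0.0607]
eef_rot: [-0.0, -0.051, 0.999, 0.0]
wrist_force: [-4.2, 2.3, 8.0]
opening: 0.003
```

```bash
python3 look.py l19
```

```text
pad [258.  196.6] [242, 185, 33, 24, 620] 21.25
```

View pics/l19.png

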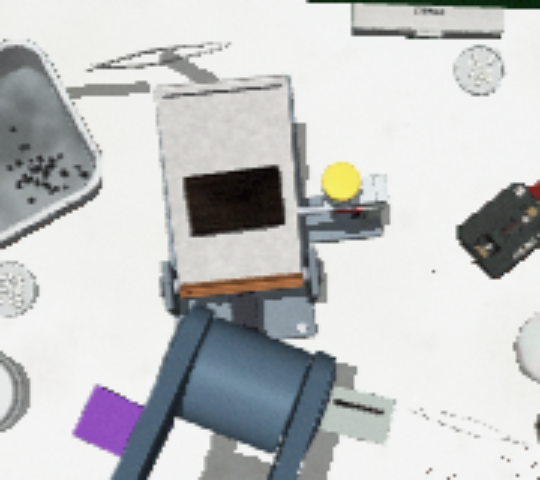

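The pad is sliding mid-board (crop 235,200). I keep holding.

Emit:
servo_tool:
  plan:
    - [[0,0,0,0,-1],[0,0,0,0,-1],[0,0,0,0,-1],[0,0,0,0,-1],[0,0,0,0,-1],[0,0,0,0,-1],[0,0,0,0,-1],[0,0,0,0,-1]]

```text
time_s: 22.05
eef_pos: [0.4504, -0.0349, 0.0607]
eef_rot: [-0.0, -0.051, 0.999, 0.0]
wrist_force: [-4.0, 2.6, 9.8]
opening: -0.001
```

```bash
python3 look.py l20;  python3 - <<'E'
from h import *
s=camera("side");cv2.imwrite("pics/s20.png",cv2.resize(s["img"][140:330,180:400],None,fx=3.2,fy=3.2,interpolation=3))
E
```

```text
pad [259.9 214.4] [244, 204, 33, 22, 591] 22.1
```

View pics/l20.png

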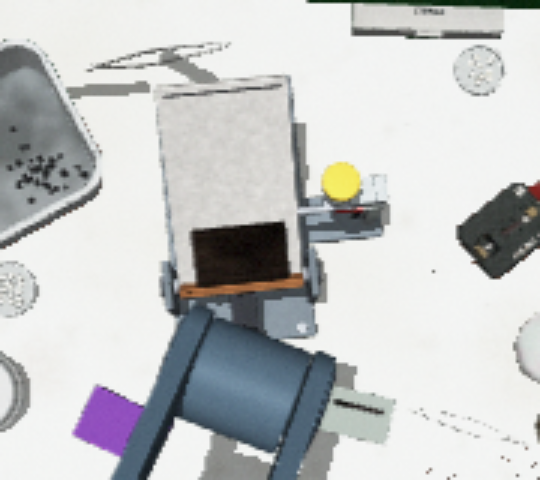

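View pics/s20.png

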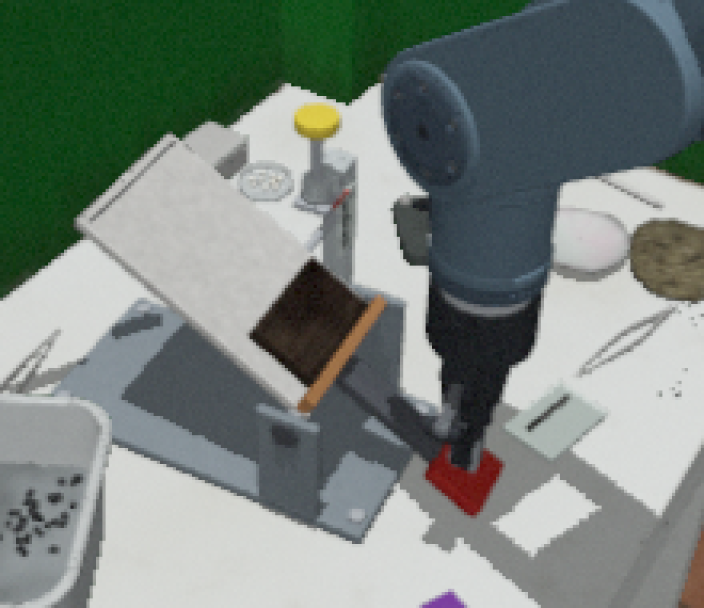

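The pad rests on the lip (crop 240,253). I back off gently.

Emit:
servo_tool:
  plan:
    - [[-0.0003,0,0.0003,0,-1],[-0.0003,0,0.0004,0,-1],[0,0,0.0006,0,-1],[0,0,0.001,0,-1],[0,0,0.002,0,-1],[0,0,0.004,0,-1],[0,0,0.008,0,-1],[0,0,0.015,0,-1]]

```text
time_s: 22.95
eef_pos: [0.4494, -0.0352, 0.0916]
eef_rot: [-0.001, -0.051, 0.999, 0.0]
wrist_force: [0.2, -1.1, -0.4]
opening: -0.003
```

Emit:
servo_tool:
  plan:
    - [[0,0,0.03,0,-1],[0,0,0.035,0,-1],[0,0,0.035,0,-1],[0,0,0.035,0,-1],[0,0,0.035,0,-1],[0,0,0.03,0,-1],[0,0,0,0,-1]]

```text
time_s: 23.65
eef_pos: [0.4523, -0.0361, 0.2972]
eef_rot: [0.004, -0.051, 0.999, -0.002]
wrist_force: [0.6, -0.3, 0.4]
opening: -0.0
```

```bash
python3 look.py l21;  python3 - <<'E'
from h import *
s=camera("side");t=camera("top");cv2.imwrite("pics/s21.png",cv2.resize(s["img"][140:330,180:400],None,fx=3.2,fy=3.2,interpolation=3))
yt=blob(t,(22,150,80),(35,255,255),(270,170,320,210));ys=blob(s,(22,150,80),(35,255,255),(260,160,300,190))
print(cen(yt),cen(ys),tri(t,cen(yt)[:2],s,cen(ys)[:2]))
for z in(.23,.236,.24):print(z,atz(t,*cen(yt)[:2],z))
# fit top disc rim by side view: project disc for candidate z and compare
for z in(.228,.232,.236,.24,.244):
    c=atz(t,*cen(yt)[:2],z);a=np.linspace(0,6.283,40)
    top=np.c_[c[0]+.018*np.cos(a),c[1]+.018*np.sin(a),0*a+z];bot=top-[0,0,.012]
    q=proj(s,np.r_[top,bot]);print(z,q.min(0),q.max(0))
rs=blob(s,(0,150,60),(8,255,255),(300,240,360,310));rt=blob(t,(0,150,60),(8,255,255),(240,240,290,290));print(cen(rs))
for n in("pin","foot","knob_top"):
    for nm,p in(("t",t),("s",s)):
        print(n,nm,[(round(d["conf"],2),round(d["centre"][1]*560,1),round(d["centre"][0]*420,1)) for d in pinpoint(p,n)[:3]])
print(get_obs()["time_s"])
E
```

```text
pad [259.1 214.9] [237, 204, 40, 28, 619] 23.7
(np.float64(293.9578947368421), np.float64(189.8736842105263), np.int64(288), np.int64(299), np.int64(184), np.int64(196), 95) (np.float64(278.55454545454546), np.float64(177.5818181818182), np.int64(272), np.int64(285), np.int64(173), np.int64(182), 110) (array([ 0.64135446, -0.11607969,  0.23209359]), np.float64(0.001818665114980957))
0.23 [ 0.64254893 -0.1157796   0.23      ]
0.236 [ 0.64145181 -0.11541511  0.236     ]
0.24 [ 0.6407204  -0.11517212  0.24      ]
0.228 [270.1595999  174.67839135] [285.03729682 187.10200575]
0.232 [270.33965319 173.44034229] [285.26376581 185.87652624]
0.236 [270.52083419 172.19465579] [285.49165303 184.64332482]
0.24 [270.70315352 170.94126097] [285.72097184 183.40232828]
0.244 [270.88662194 169.68008605] [285.95173578 182.15346247]
(np.float64(324.5868945868946), np.float64(287.24501424501426), np.int64(313), np.int64(336), np.int64(274), np.int64(300), 351)
pin t [(0.83, 291.6, 200.2)]
pin s [(0.63, 279.6, 212.8)]
foot t [(0.62, 292.7, 195.5), (0.19, 180.5, 223.9)]
foot s [(0.71, 277.1, 204.4), (0.66, 378.1, 247.8)]
knob_top t [(0.52, 292.8, 192.6)]
knob_top s [(0.84, 279.5, 174.5), (0.71, 279.2, 205.2)]
24.1
```

View pics/s21.png

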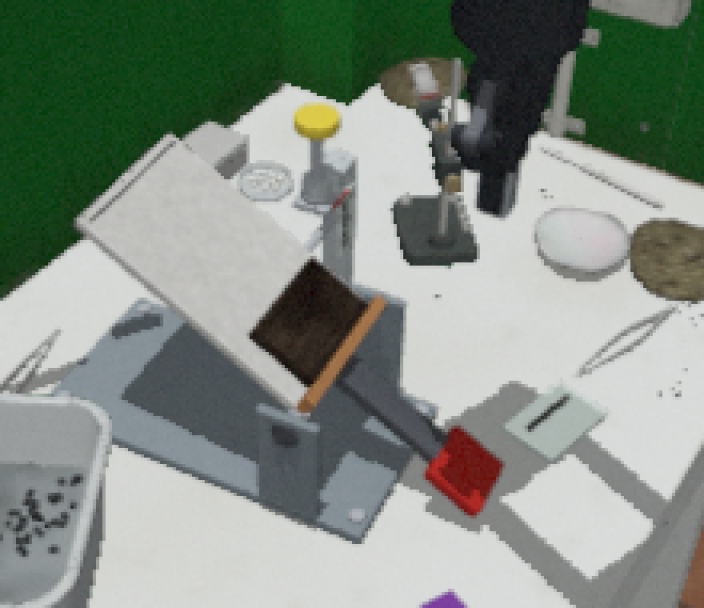

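Board standing, pad at the lip. I move over the knob at (0.641, -0.115), whose top is at about 0.236.

Emit:
servo_tool:
  plan:
    - [[0.035,-0.015,0,0,-1],[0.04,-0.017,0,0,-1],[0.04,-0.017,0,0,-1],[0.04,-0.017,0,0,-1],[0.034,-0.013,0,0,-1],[0,0,0,0,-1],[0,0,0,0,-1]]

```text
time_s: 24.8
eef_pos: [0.6389, -0.1144, 0.2897]
eef_rot: [-0.001, -0.05, 0.999, 0.001]
wrist_force: [-0.1, -0.2, 0.4]
opening: 0.001
```

```bash
python3 - <<'E'
from h import *
s=camera("side");t=camera("top");cv2.imwrite("pics/s22.png",np.hstack([cv2.resize(s["img"][110:290,200:330],None,fx=3,fy=3,interpolation=3),cv2.resize(t["img"][140:320,220:350],None,fx=3,fy=3)]))
o=get_obs();print(o["eef_pos"],o["wrist_force"],o["time_s"])
E
```

```text
[ 0.63834638 -0.11391929  0.29121596] [-0.4168597   0.23572046  0.60617724] 24.9
```

View pics/s22.png

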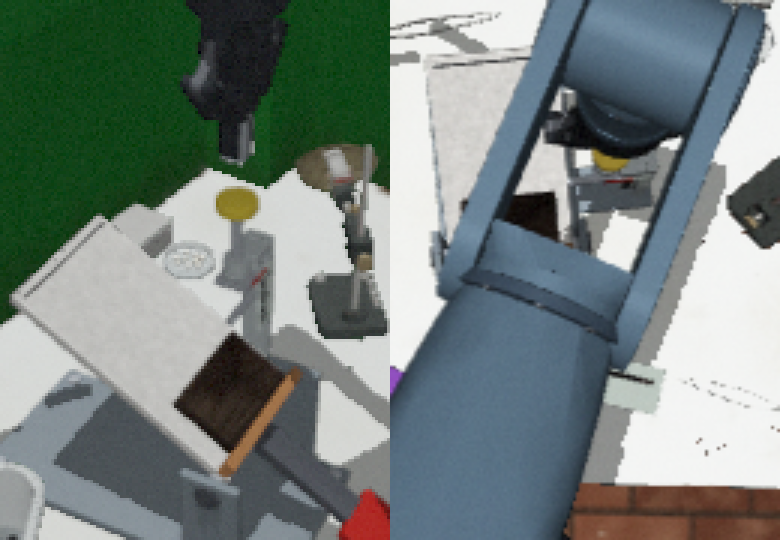

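The fingertip is directly above the knob in the side view (237,160 over 237,203). Descending.

Emit:
servo_tool:
  plan:
    - [[0.001,0,-0.01,0,-1],[0.001,0,-0.01,0,-1],[0,0,-0.007,0,-1],[0,0,-0.004,0,-1],[0,0,-0.002,0,-1],[0,0,0,0,-1]]

```text
time_s: 25.5
eef_pos: [0.6409, -0.1143, 0.2583]
eef_rot: [-0.0, -0.051, 0.999, 0.0]
wrist_force: [-1.0, 0.4, 0.3]
opening: -0.003
```

Emit:
servo_tool:
  plan:
    - [[0,0,-0.0015,0,-1],[0,0,-0.0015,0,-1],[0,0,-0.0015,0,-1],[0,0,-0.001,0,-1]]

```text
time_s: 25.9
eef_pos: [0.6411, -0.1144, 0.2531]
eef_rot: [0.0, -0.051, 0.999, -0.0]
wrist_force: [-0.2, 0.7, 2.4]
opening: 0.003
```

Emit:
servo_tool:
  plan:
    - [[0,0,-0.001,0,-1],[0,0,-0.001,0,-1],[0,0,-0.001,0,-1],[0,0,-0.001,0,-1]]

```text
time_s: 26.3
eef_pos: [0.6411, -0.1144, 0.2492]
eef_rot: [0.0, -0.051, 0.999, -0.0]
wrist_force: [-0.6, 0.2, 3.4]
opening: -0.001
```

Emit:
servo_tool:
  plan:
    - [[0,0,-0.001,0,-1],[0,0,-0.001,0,-1],[0,0,-0.001,0,-1],[0,0,-0.001,0,-1],[0,0,-0.0005,0,-1]]

```text
time_s: 26.8
eef_pos: [0.6411, -0.1144, 0.2445]
eef_rot: [0.0, -0.051, 0.999, 0.0]
wrist_force: [-0.1, -0.1, 2.5]
opening: 0.002
```

```bash
python3 - <<'E'
from h import *
s=camera("side");cv2.imwrite("pics/s23.png",cv2.resize(s["img"][160:250,250:310],None,fx=6,fy=6,interpolation=3))
E
```

```text
(no output)
```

View pics/s23.png

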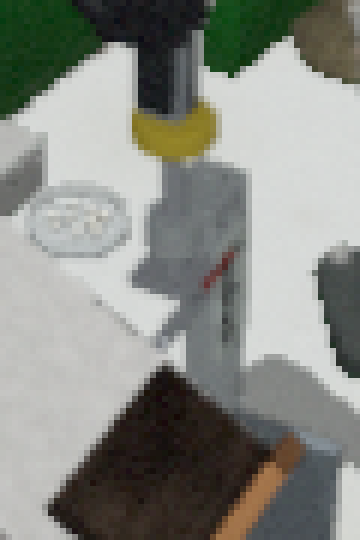

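The tip sits on the knob (crop 175,120). The foot (165,275) is still above the pin (180,320). I go finer now.

Emit:
servo_tool:
  plan:
    - [[0,0,-0.0007,0,-1],[0,0,-0.0007,0,-1],[0,0,-0.0006,0,-1]]

```text
time_s: 27.15
eef_pos: [0.6411, -0.1144, 0.2426]
eef_rot: [0.0, -0.051, 0.999, -0.0]
wrist_force: [-0.1, -0.3, 2.4]
opening: -0.002
```

Emit:
servo_tool:
  plan:
    - [[0,0,-0.0007,0,-1],[0,0,-0.0007,0,-1],[0,0,-0.0006,0,-1]]

```text
time_s: 27.45
eef_pos: [0.6411, -0.1144, 0.2405]
eef_rot: [0.0, -0.051, 0.999, -0.0]
wrist_force: [-0.6, -0.0, 2.7]
opening: -0.002
```

Emit:
servo_tool:
  plan:
    - [[0,0,-0.0004,0,-1],[0,0,-0.0004,0,-1],[0,0,-0.0004,0,-1]]

```text
time_s: 27.75
eef_pos: [0.6411, -0.1144, 0.2394]
eef_rot: [0.0, -0.051, 0.999, -0.0]
wrist_force: [-0.0, -0.1, 2.8]
opening: -0.002
```

```bash
python3 - <<'E'
from h import *
s=camera("side");cv2.imwrite("pics/s24.png",cv2.resize(s["img"][160:250,250:310],None,fx=6,fy=6,interpolation=3))
E
```

```text
(no output)
```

View pics/s24.png

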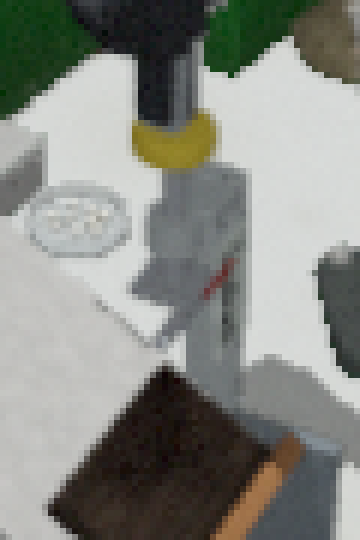

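The foot's edge (185,300) is close to the pin (185,318), roughly 4 mm away.

Emit:
servo_tool:
  plan:
    - [[0,0,-0.0004,0,-1],[0,0,-0.0003,0,-1],[0,0,-0.0003,0,-1]]

```text
time_s: 28.1
eef_pos: [0.6411, -0.1144, 0.2384]
eef_rot: [0.0, -0.051, 0.999, -0.0]
wrist_force: [-0.6, 0.1, 1.9]
opening: -0.001
```

Emit:
servo_tool:
  plan:
    - [[0,0,-0.0003,0,-1],[0,0,-0.0003,0,-1],[0,0,0,0,-1]]

```text
time_s: 28.4
eef_pos: [0.6411, -0.1144, 0.2377]
eef_rot: [-0.0, -0.051, 0.999, 0.0]
wrist_force: [-0.1, -1.2, 2.8]
opening: 0.002
```

Emit:
servo_tool:
  plan:
    - [[0,0,-0.0003,0,-1],[0,0,-0.0003,0,-1],[0,0,0,0,-1]]

```text
time_s: 28.7
eef_pos: [0.6411, -0.1144, 0.2372]
eef_rot: [-0.0, -0.051, 0.999, -0.0]
wrist_force: [0.9, 0.2, 1.4]
opening: -0.001
```

Emit:
servo_tool:
  plan:
    - [[0,0,-0.0003,0,-1],[0,0,-0.0003,0,-1],[0,0,0,0,-1]]

```text
time_s: 29.0
eef_pos: [0.6411, -0.1144, 0.2367]
eef_rot: [0.0, -0.051, 0.999, -0.0]
wrist_force: [-0.9, 0.6, 2.6]
opening: -0.004
```

Emit:
servo_tool:
  plan:
    - [[0,0,-0.0003,0,-1],[0,0,-0.0003,0,-1]]

```text
time_s: 29.2
eef_pos: [0.6412, -0.1144, 0.2367]
eef_rot: [0.0, -0.051, 0.999, -0.0]
wrist_force: [-2.1, 0.1, 6.0]
opening: 0.002
```

Emit:
servo_tool:
  plan:
    - [[0,0,0,0,-1],[0,0,0,0,-1]]

```text
time_s: 29.4
eef_pos: [0.6412, -0.1144, 0.2367]
eef_rot: [0.0, -0.051, 0.999, -0.0]
wrist_force: [-1.4, 0.3, 6.4]
opening: -0.001
```

```bash
python3 - <<'E'
from h import *
s=camera("side");cv2.imwrite("pics/s25.png",cv2.resize(s["img"][160:250,250:310],None,fx=6,fy=6,interpolation=3))
o=get_obs();print(o["eef_pos"],o["wrist_force"],o["time_s"])
E
```

```text
[ 0.64115575 -0.11437903  0.23666239] [-1.88965333 -0.22027981  5.59322103] 29.45
```

View pics/s25.png

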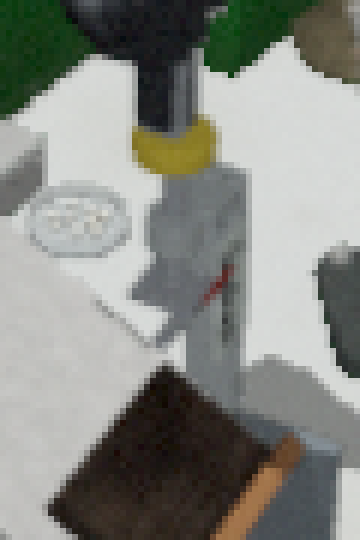

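```bash
python3 - <<'E'
from h import *
s=camera("side");t=camera("top")
R=tri(t,(276.5,155.2),s,(234.7,183.2));L=tri(t,(231.8,158.8),s,(205,210.3));C=tri(t,(303,190.6),s,(285.8,188))
for n,x in(("farR",R),("farL",L),("coltop",C)):print(n,np.round(x[0],4),x[1])
m=(R[0]+L[0])/2;print(m,"sin",np.arcsin((m[2]-.095)/np.hypot(.21,.012))-np.arctan2(.012,.21))
print(get_obs()["time_s"])
E
```

```text
farR [ 0.7425 -0.0676  0.2044] 0.005873142470258793
farL [0.7277 0.0575 0.2063] 0.005951569994909012
coltop [ 0.6449 -0.1469  0.1832] 0.010803453467123024
[ 0.73505923 -0.00505136  0.20535398] sin 0.49521055850774437
29.55
```

```bash
python3 - <<'E'
from h import *
s=camera("side");t=camera("top")
yaw=.105;ex=np.array([np.cos(yaw),np.sin(yaw),0]);ey=np.array([-np.sin(yaw),np.cos(yaw),0]);ez=np.array([0,0,1.])
k=np.array([.6415,-.1155,0])
im=s["img"];sc=8;o=(250,180);c=cv2.resize(im[180:250,250:310],None,fx=sc,fy=sc,interpolation=3);v=[c.copy()]
def line(c,P,col):
    q=(proj(s,P)-o+.5)*sc;cv2.polylines(c,[q.astype(int).reshape(-1,1,2)],True,col,1)
fz=.2367-.014-.084
c1=c.copy()
line(c1,[k+ez*fz+a*ex*.015+b*ey*.013 for a,b in((1,1),(1,-1),(-1,-1),(-1,1))],(0,255,0))
line(c1,[k+ez*(fz-.004)+ey*.03,k+ez*(fz-.004)-ey*.013],(0,0,255))
line(c1,[k+ez*(fz-.009)+ey*.03,k+ez*(fz-.009)-ey*.013],(255,0,0))
cv2.imwrite("pics/s26.png",np.hstack([c,c1])[:, :800*2])
print(c.shape)
cv2.imwrite("pics/s26.png",cv2.resize(np.hstack([c,c1]),(800,467)))
E
```

```text
(560, 480, 3)
```

View pics/s26.png

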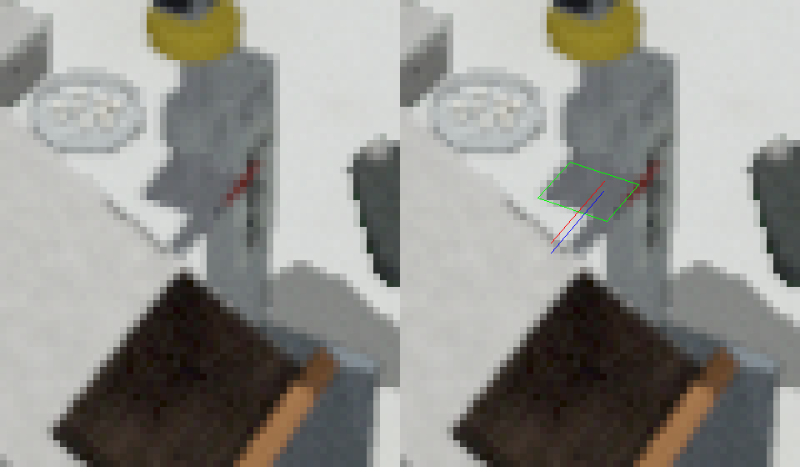

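```bash
python3 - <<'E'
from h import *
s=camera("side")
yaw=.105;ex=np.array([np.cos(yaw),np.sin(yaw),0]);ey=np.array([-np.sin(yaw),np.cos(yaw),0]);ez=np.array([0,0,1.])
k=np.array([.6415,-.1155,0])
sc=8;o=(250,180);c=cv2.resize(s["img"][180:250,250:310],None,fx=sc,fy=sc,interpolation=3);out=[]
fz=.2367-.014-.084
for d in(0,.004):
    c1=c.copy()
    for th in (np.arcsin((fz-d-.004-.095)/.07),):
        print(d,th)
        dx=.07*np.cos(th)-.07
        a=k+ex*dx+ez*(fz-d-.004);n=np.array([-np.sin(th),0,np.cos(th)]);n=ex*n[0]+ez*n[2];u=ex*np.cos(th)+ez*np.sin(th)
        for w in(-1,1):
            for ax in(u,):
                q=(proj(s,[a+ax*.004*w+ey*.037,a+ax*.004*w-ey*.013])-o+.5)*sc
                cv2.line(c1,tuple(int(x) for x in q[0]),tuple(int(x) for x in q[1]),(0,0,255),1)
        q=(proj(s,[k+ez*(fz)+A*ex*.015+b*ey*.013 for A,b in((1,1),(1,-1),(-1,-1),(-1,1))])-o+.5)*sc
        cv2.polylines(c1,[q.astype(int).reshape(-1,1,2)],True,(0,255,0),1)
    out.append(c1[120:420,100:400])
cv2.imwrite("pics/s27.png",cv2.resize(np.hstack(out),(800,400)))
print(get_obs()["time_s"],get_obs()["wrist_force"])
E
```

```text
0 0.6030326864594261
0.004 0.5351847902755995
29.7 [-1.18846487 -0.23006284  5.64118965]
```

View pics/s27.png

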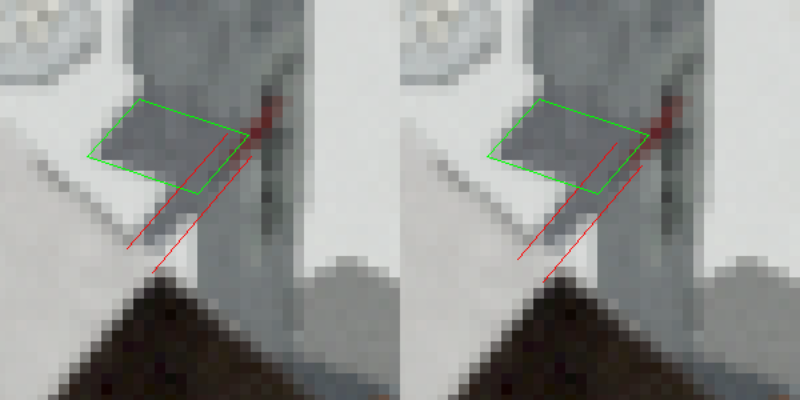

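The zero-gap overlay matches the picture. I add one small confirming press: with real contact the force should rise and z should hold.

Emit:
servo_tool:
  plan:
    - [[0,0,-0.0003,0,-1],[0,0,0,0,-1]]

```text
time_s: 29.9
eef_pos: [0.6412, -0.1144, 0.2367]
eef_rot: [0.0, -0.051, 0.999, -0.0]
wrist_force: [-2.0, 0.6, 5.9]
opening: -0.002
```

Contact is confirmed, since z holds at 0.2367. I lift off gently and move clear.

Emit:
servo_tool:
  plan:
    - [[0,0,0.0004,0,-1],[0,0,0.0005,0,-1],[0,0,0.001,0,-1],[0,0,0.002,0,-1],[0,0,0.005,0,-1],[0,0,0.012,0,-1],[0,0,0.02,0,-1],[0,0,0.02,0,-1]]

```text
time_s: 30.7
eef_pos: [0.6411, -0.1143, 0.2979]
eef_rot: [-0.0, -0.051, 0.999, 0.0]
wrist_force: [0.7, -0.3, -0.1]
opening: 0.0
```

Emit:
servo_tool:
  plan:
    - [[-0.02,0,0.02,0,-1],[-0.03,0,0,0,-1],[-0.04,0,0,0,-1],[-0.04,0,0,0,-1],[-0.04,0,0,0,-1],[-0.02,0,0,0,-1],[0,0,0,0,-1],[0,0,0,0,-1]]

```text
time_s: 31.5
eef_pos: [0.4517, -0.1146, 0.3179]
eef_rot: [0.001, -0.05, 0.999, -0.001]
wrist_force: [0.6, -0.8, 0.8]
opening: -0.0
```

```bash
python3 look.py l30; python3 - <<'E'
from h import *
s=camera("side");cv2.imwrite("pics/s30.png",cv2.resize(s["img"][160:290,200:360],None,fx=5,fy=4.6,interpolation=3))
o=get_obs();print(o["eef_pos"],o["wrist_force"],o["dq"],o["time_s"])
ys=blob(s,(22,150,60),(35,255,255),(260,160,300,200));print(cen(ys))
E
```

```text
pad [259.9 214.4] [244, 204, 33, 22, 590] 31.55
[ 0.45205518 -0.1145752   0.31720907] [ 0.4600014  -0.51960073 -0.55570075] [ 3.67773116e-03  1.53918372e-02  2.69236422e-03 -1.57562066e-03
  3.84752494e-06 -6.37468505e-04] 31.6
(np.float64(278.3909090909091), np.float64(183.43636363636364), np.int64(272), np.int64(285), np.int64(179), np.int64(188), 110)
```

View pics/s30.png

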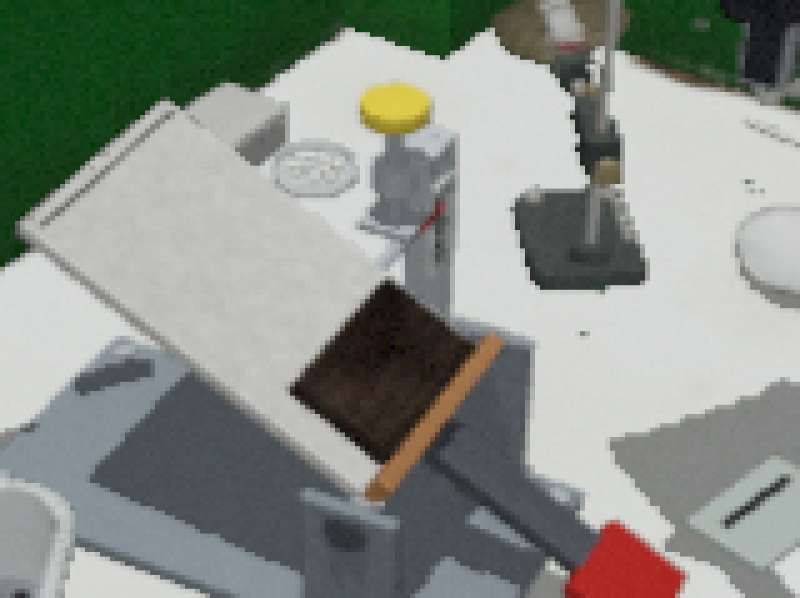

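View pics/l30.png

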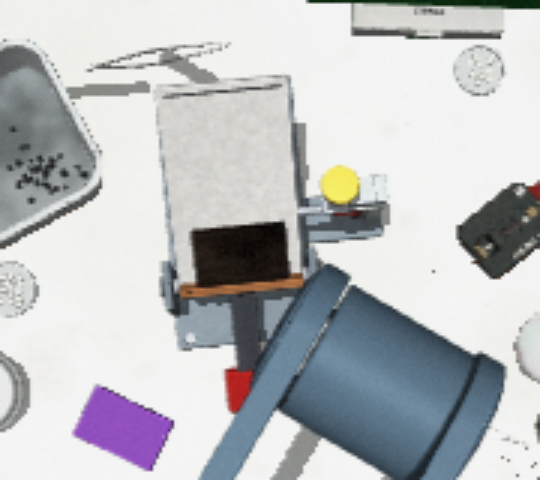

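The plunger is down on the pin and the pad is at the lip (259.9, 214.4), exactly where it was before the plunger press. The board has not moved and the arm is clear.

```bash
python3 -c "
from bench import *
print(hand_in())"
```

```text
the job is handed in; nothing more can be done
None
```

I tilted the board slowly with the red lever until the dark pad slipped, stopped as soon as it moved, and left the board at about 0.5–0.6 rad. I then pushed the yellow-topped plunger down about 16 mm, until its foot rested on the pin, and moved the arm clear. The job was handed in at 31.6 s, and hand-in gave no verdict.

- **Pad and board:** the pad lies against the lower lip. It showed at pixel (259.9, 214.4) both before and after I pressed the plunger, so the board was not pressed back.
- **Plunger on the pin:** the force rose from about 2.6 N to 6 N while the height stayed at 0.2367 m. One more tiny push did not move it. That puts roughly 3 N between foot and pin, well under the 15 N limit.
- **Surroundings:** in the views I took, the things near the tester looked where they had been. I did not measure every bystander separately.
- **Disagreement on the angle:** the foot height gives about 0.60 rad, the lever height about 0.53–0.555 rad, and the board's far corners about 0.50 rad. That is about 3–6 mm of height at the pin, probably calibration and pixel-picking error. Because of it, I relied on the force reading and the picture overlay to judge that the foot was touching.

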